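Set the sealing-time dial by fingertip and store it

ROBOT

A 6-joint arm with a two-finger parallel gripper is mounted at the origin on a cart in front of the work surface, level with it; the furniture and walls round the work are solid. World frame = base frame: x ahead of the robot, y to its left, z up, the work surface at z = 0. Lengths are in m, angles in rad, forces in N, time in s.
With the tool pointing down it reaches from about 0.3 to 0.75 m from the base axis. Payload 8.5 kg.
Tool frame: the origin (TCP) lies on the centre line of the jaws, within the pads' length; the fingertips stand 25 mm ahead of it and the grasp point (between the pads) lies 6 mm ahead of it; z points along the fingers, y is the direction in which the jaws open and shut (so a half turn about z gives the same grasp; the last joint's range is limited). The gripper opens to 85 mm and grips with 20 to 120 N. Pads are 22 mm wide; open, the fingers measure 114 mm over their backs; the gripper's body (76 mm by 85 mm) begins 54 mm behind the grasp point. The pads swing forward as they close: fully open they stand 13 mm farther back than shut.
Start: joints at [-1.439, 0.381, 1.297, -0, 1.464, -0.215], TCP at [0.187, -0.517, 0.256] pointing down, gripper open.
Joint ranges: [-3.11, 3.11], [-0.89, 2.33], [0.22, 2.48], [-1.42, 4.56], [0.17, 2.85], [-2.88, 2.88]. Speed limits (rad/s): [2.39, 2.39, 3.14, 3.14, 3.14, 3.14].

INTERFACE

Orientations are given as a rotation vector (axis times angle).
In Python, from bench import monitor, imaging, robot gives the robot as it stands.
- The arm moves only by the tool move_arm, never from a script. Its argument "deltas" is text: rows parted by semicolons, each of 4 numbers parted by spaces: the shift along the tool's x, y, z in m, then the turn about the tool's z in degrees. In form: tx ty tz roll; .... A call has exactly 10 rows; each row is the pose to reach, as a shift and turn from the pose commanded when the call began, along the tool's axes at that moment; what a row does not reach only later rows make up. A row lasts 1/12 s, in which the tool goes at most 41.7 mm and 7.16 degrees, less where a joint would pass 70% of its speed; a pose out of reach is approached as far as the arm can. A call with a gripper value outside its range is refused whole. "fingers" is the closure in counts, from 0 (fully open) to 255 (shut), set as the call begins (left out, the last holds). The fingers move at their own pace and stop on an object; "newtons" is the grip in N (left out, the last holds). Time passes only in rows, so rows that repeat a pose let the fingers close, or fill a call up. It gives the time, the measured TCP pose, the force and the opening at its end, in the units of the state.
- monitor.read_state(): the state, without advancing time (a new reading comes with each control period).
- imaging.grab_frame(name): name is "scene" or "side" or "wrist"; returns a dict with "image" (480x640x3 uint8, blue, green, red), "fx", "fy", "cx", "cy" (pixels), "R" (3x3) and "t" (3): a world point X has camera coordinates R X + t; the wrist camera has in their place "hand_eye" (4x4, takes a point from camera to tool coordinates, whose origin is the TCP and whose axes are the flange's). Camera axes: x right, y down, z forward; pixel columns grow to the right and rows downward; lengths in m; the calibration is good to about 2 mm. A picture is of the moment at which its call begins: read the wrist's pose just before it. There is no depth.
- robot.hand_in(): hands the job in, once; it reports no verdict.
The state is a dict: "time_s": time; "joints": joint angles; "joint_velocities": joint speeds; "effort": joint torques, N m; "tool_pos": TCP position; "tool_rot": TCP orientation; "contact_force": force on the tool from outside, world axes, zero at the start; "torque": the same for the moment, N m; "grip_width": opening from 0.0 (shut) to 1.0 (fully open).
Only numpy, scipy, OpenCV 4.12 (cv2) and the standard library are available. Lean on these libraries where they do the work, as an engineer would, in place of code of your own. Each camera call takes 0.05 s, during which the arm holds its last target. There are 200 camera calls.

TASK

Push the grey lug of the black sealing-time dial round with a fingertip, without pinching it, until the dial's white index line lines up with the red rider on the scale (within half a scale division), and leave it there. Only then press the green button down to store the setting, and let go of it. Leave the red rider where it is and do not disturb the pen, bowl, tweezers or rongeur.

Things in the scene. Friction and masses are not known exactly. Their poses are not given: they have to be found in the camera images.
- setter: The dial unit: a blue round housing 194 mm across, fixed to the bench, with a white scale plate round the dial that carries 48 black lines (7.5 degrees apart, every fourth one longer). Origin: centre of its underside, on the dial's vertical axis; the scale plate's top is 30 mm above it. z up.
- dial_centre (a point): Point on the dial's vertical axis in the plane of the dial's flat top, 42 mm above the bench.
- dial (a joint): Angle of the black dial (disc 136 mm across, flat top 42 mm above the bench) about the vertical axis, rad, growing anticlockwise seen from above, read from the housing's x axis to the dial's white index line. Turns freely both ways (no stop within a full turn of the start), friction about 0.09 N m: some 2.5 N at the lug. It stays where it is left and does not coast.
- index_mark (a point): Outer end of the white index line at the edge of the dial (the line, 3 mm wide, runs radially from near the hub over the top of the lug to the edge and down it), 69 mm from the axis, 42 mm above the bench.
- lug_top (a point): Centre of the top of the grey finger lug that stands on the dial, at the same angle as the index line, 38 mm from the axis. Top 70.5 mm above the bench. The lug is an upright block 26 mm long radially, 14 mm wide tangentially, from the dial's flat top (42 mm) up to 67.5 mm, with a cap 22 x 10 mm above that. Push one of its two tangential sides; pressing on both sides at once counts as pinching.
- rider (a joint): Angle of the red rider about the dial's axis, rad, read the same way as the dial (equal angles, up to whole turns, are lined up). It is clipped tight and must not be moved.
- target_mark (a point): Inner end of the red rider's pointer, 69 mm from the axis, given at the height of the dial's top (42 mm); the index line must meet it. The pointer (3.5 mm wide) lies on the scale plate, below the dial's top (33 mm above the bench), and the clip reaches out to 98 mm from the axis, 34 mm above the bench.
- pod: Blue square button pod 84 x 84 mm, 30 mm high, fixed to the bench; origin at the centre of its underside. The green button's housing stands on it.
- store_top (a point): Centre of the top face of the green push button (36 mm across), pressed straight down.
- store (a joint): Travel of the green button, m: 0 up, 0.006 fully down (about 5 N, sprung; returns by itself). It counts as pressed beyond 0.004.
- pen: Loose blue pen 133 mm long, lying; origin at the centre of its underside.
- bowl: Loose steel bowl 116 mm across, 53 mm high; origin at the centre of its underside.
- tweezers: Loose steel tweezers 143 mm long, lying; origin at the centre of the underside.
- rongeur: Loose steel rongeur 171 mm long, lying; origin at the centre of its underside.
Things that resemble listed ones, but are neither listed nor needed, are in the scene too. What is meant by the pod is not brown, pink or purple, and is the larger of those in its own colour.

How it is judged:
By the outcome, as a careful person would: the job done as asked, in the order asked, and still so for the second after the job is handed in, with the robot touching nothing.
It also fails if it takes over 51 s, if anything falls off the work surface, if the arm or the gripper's body presses on something with over 40 N, if the wrist force passes 120 N, or if a joint passes its speed limit or range.

## Working session

There is one attempt and no reset: what is moved stays moved. The work goes in short steps, Python scripts to look and compute and a tool call to move; the robot and the scene stay as the last step left them, time stands still between calls to the robot, and variables do not carry over. Pictures are saved under pics/ and viewed, about 8 in all and at most 12, crops included, and the job is handed in when it is done.

Besides the shell and the picture viewer there is one more tool, called after "Emit:" as name(argument=value, ...), one argument or row to a line, values as JSON. move_arm: Moves the arm, as the interface text tells. Its arguments: {"type":"object","properties":{"deltas":{"type":"string"},"fingers":{"type":"number"},"newtons":{"type":"number"}},"required":["deltas"]}

```bash
mkdir -p pics
cat > h.py <<'E'
import cv2,numpy as np
from bench import monitor,imaging,robot
from scipy.spatial.transform import Rotation as Ro
def grab(n):
    s=monitor.read_state(); f=imaging.grab_frame(n)
    if n=="wrist":
        H=np.array(f["hand_eye"]);Rt=Ro.from_rotvec(s["tool_rot"]).as_matrix()
        Rc=Rt@H[:3,:3];c=Rt@H[:3,3]+np.array(s["tool_pos"])
        f["R"]=Rc.T;f["t"]=-Rc.T@c
    return s,f
def save(f,n):
    cv2.imwrite(f"pics/{n}.png",f["image"])
    np.savez(f"{n}.npz",**{k:np.array(v) for k,v in f.items()})
def toz(f,u,v,z):
    R=np.array(f["R"]);t=np.array(f["t"]).ravel();c=-R.T@t
    d=R.T@np.array([(u-f["cx"])/f["fx"],(v-f["cy"])/f["fy"],1])
    return c+d*(z-c[2])/d[2]
def proj(f,X):
    p=np.array(f["R"])@np.array(X)+np.array(f["t"]).ravel()
    return np.array([f["fx"]*p[0]/p[2]+f["cx"],f["fy"]*p[1]/p[2]+f["cy"]])
E
python3 - <<'E'
from h import *
for n in ["scene","side"]:
    s,f=grab(n);save(f,n);print(n,-np.array(f["R"]).T@np.array(f["t"]).ravel())
print(s)
E
```

```text
scene [1.03538883 0.31452185 1.0558872 ]
side [ 0.56628693 -1.1537761   1.08191032]
{'time_s': 0.05, 'joints': array([-1.43928500e+00,  3.81168622e-01,  1.29823684e+00,  2.45619473e-05,
        1.46359212e+00, -2.15310782e-01]), 'joint_velocities': array([ 0.00147665,  0.00124417, -0.0011081 ,  0.00031317, -0.00067172,
       -0.00195826]), 'effort': array([ 5.83789995e-03, -4.49691474e+01, -2.31962621e+01, -1.53613778e-04,
        3.46864828e-03,  2.02701301e-05]), 'tool_pos': array([ 0.18691519, -0.51699946,  0.25573452]), 'tool_rot': array([-3.09309394e+00, -5.41814464e-01, -1.30705627e-04]), 'contact_force': array([ 0.22507337,  0.57939834, -0.14824574]), 'torque': array([-0.03325536,  0.02447417,  0.01563812]), 'grip_width': 1.0006511914332228}
```

View pics/scene.png

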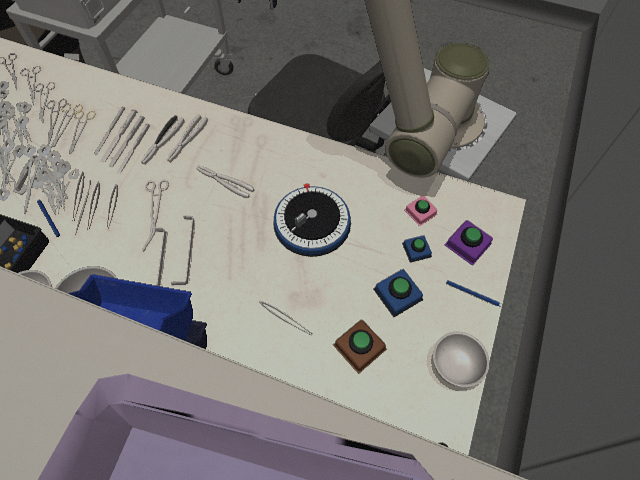

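View pics/side.png

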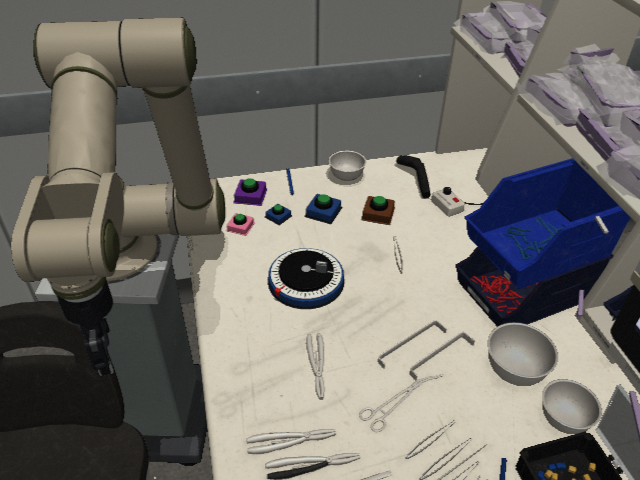

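Candidates for the pod in the scene view: pink (421,210), small blue (418,248), purple (468,241), large blue (399,291) and brown (360,345). I choose the large blue one. The dial is at (312,218), with the red rider near (306,187) and the lug near (300,219). Next is a close crop.

Run:
```python
from h import *
a=cv2.imread("pics/scene.png")[170:260,262:362];b=cv2.imread("pics/side.png")[238:313,255:355]
c=cv2.imread("pics/scene.png")[230:320,350:450]
A=cv2.resize(a,(400,360),interpolation=cv2.INTER_CUBIC);A2=cv2.resize(c,(400,360),interpolation=cv2.INTER_CUBIC)
cv2.imwrite("pics/crop.png",np.vstack([np.hstack([A,A2])]))
f=dict(np.load("scene.npz"));g=dict(np.load("side.npz"))
print("dial",toz(f,312,216,.036),toz(g,306,272,.036));print("pod",toz(f,400,286,.05),toz(g,324,200,.05))
p=toz(f,418,243,.04);print("smallblue",p)
```

```text
dial [ 0.51616994 -0.08876514  0.036     ] [ 0.51545313 -0.09335055  0.036     ]
pod [0.55369613 0.18588172 0.05      ] [0.55349688 0.18184677 0.05      ]
smallblue [0.42832524 0.15954593 0.04      ]
```

View pics/crop.png

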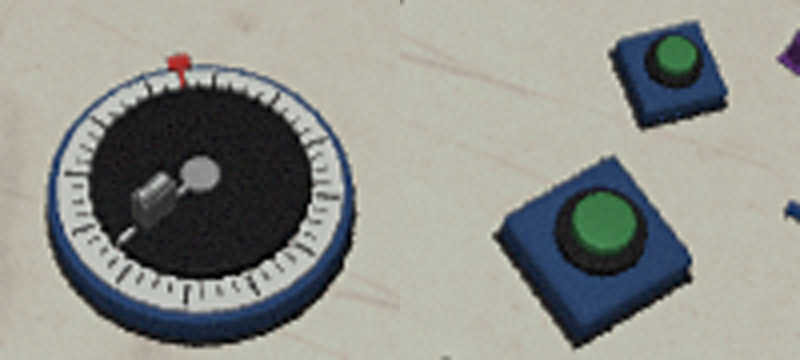

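The crop shows the index outer end at about scene (292.5,230) and the rider tip at about (307.7,191.5). The large blue button is centred at about (400.5,285.5).

Run:
```python
from h import *
f=dict(np.load("scene.npz"));c=np.array([.516,-.091])
for n,u,v,z in [("idx",292.5,230,.042),("rider",307.7,191.5,.033),("hub",312,213.2,.045)]:
    p=toz(f,u,v,z)[:2];d=p-c;print(n,p,np.hypot(*d),np.degrees(np.arctan2(d[1],d[0])))
s,w=grab("wrist");R=Ro.from_rotvec(s["tool_rot"]).as_matrix();print(R.round(3));print(np.array(w["hand_eye"]).round(3),w["fx"])
print("delta tool to dial",R.T@(np.array([.516,-.091,.256])-s["tool_pos"]))
```

```text
idx [ 0.57891608 -0.09971534] 0.06351685192844966 -7.886608036296545
rider [ 0.46242161 -0.14303519] 0.0746880561410688 -135.8371314770995
hub [ 0.51429024 -0.09008881] 0.0019374095698321285 151.94521422731808
[[ 0.94   0.34  -0.   ]
 [ 0.34  -0.94   0.001]
 [ 0.    -0.001 -1.   ]]
[[ 0.    -0.958 -0.287  0.075]
 [ 1.     0.    -0.001  0.   ]
 [ 0.001 -0.287  0.958 -0.119]
 [ 0.     0.     0.     1.   ]] 355.34181724862435
delta tool to dial [ 4.54308835e-01 -2.88805926e-01  2.97658162e-04]
```

Estimates: dial centre at about (0.516,-0.091), index at about -8°, rider at about -136°. I'll push clockwise by about 128° with the gripper shut and tool x pointing inward. First I move over the dial.

Emit:
move_arm(
  deltas="0.026 -0.016 0 -7; 0.052 -0.032 0 -14; 0.078 -0.048 0 -21; 0.104 -0.064 0 -28; 0.130 -0.080 0 -35; 0.156 -0.096 0 -42; 0.182 -0.112 0 -49; 0.208 -0.128 0 -56; 0.234 -0.144 0 -63; 0.260 -0.160 0 -70",
  fingers=255,
  newtons=20,
)

```text
time_s: 0.98
tool_pos: [0.3777, -0.277, 0.2562]
tool_rot: [-2.217, -2.225, -0.0]
contact_force: [0.5, -0.9, 0.1]
grip_width: 0.001
```

```bash
cat >> h.py <<'E'
def goto(x,y,z,yaw):
    s=monitor.read_state();R=Ro.from_rotvec(s["tool_rot"]).as_matrix();p=np.array(s["tool_pos"])
    y0=np.degrees(np.arctan2(R[1,0],R[0,0]))
    print("t",round(s["time_s"],2),"pos",p.round(4),"yaw",y0.round(2),"q",np.round(s["joints"],2),"F",np.round(s["contact_force"],1))
    print("delta",(R.T@(np.array([x,y,z])-p)).round(4),"roll",-((yaw-y0+180)%360-180))
E
python3 -c "
from h import *
goto(.564,-.037,.2557,172)"
```

```text
t 0.98 pos [ 0.3777 -0.277   0.2562] yaw 90.21 q [-0.89  0.24  1.51  0.    1.39 -0.89] F [ 0.5 -0.9  0.1]
delta [0.2393 0.1872 0.0006] roll -81.79248031428148
```

Emit:
move_arm(
  deltas="0.026 0.021 0 -7; 0.053 0.042 0 -14; 0.080 0.063 0 -21; 0.107 0.084 0 -28; 0.134 0.105 0 -35; 0.161 0.126 0 -42; 0.188 0.147 0 -49; 0.215 0.168 0 -56; 0.240 0.187 0 -63; 0.240 0.187 0 -70",
)

```text
time_s: 1.82
tool_pos: [0.5666, -0.0348, 0.2556]
tool_rot: [-0.533, -3.096, -0.002]
contact_force: [0.1, 0.0, -0.4]
grip_width: -0.006
```

```bash
python3 -c "
from h import *
s,f=grab('wrist');save(f,'w1');goto(.564,-.037,.2557,172)
for n,X in [('c',[.516,-.091,.045]),('idx',[.584,-.1,.042]),('rid',[.466,-.139,.033])]: print(n,proj(f,X))"
```

```text
t 1.87 pos [ 0.5655 -0.0366  0.2556] yaw 160.84 q [-0.27  0.41  1.25  0.    1.48 -1.51] F [ 0.3 -0.5 -0.8]
delta [ 0.0013 -0.0009 -0.0001] roll -11.157069201549547
c [238.19747377 187.50792366]
idx [257.53308513 255.58376098]
rid [172.11378169 152.25517053]
```

View pics/w1.png

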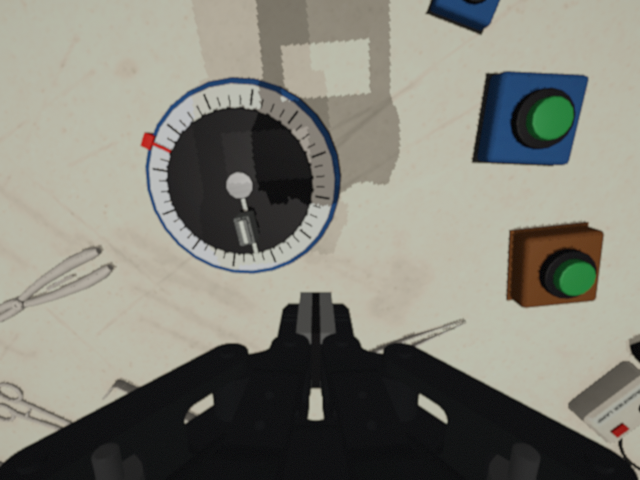

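Wrist view: hub at (239,185), lug cap at (245,230), index outer end at (257,255), rider pointer tip at (170,150). The blue button is centred at (550,118).

Run:
```python
from h import *
f=dict(np.load("w1.npz"))
c=toz(f,239,185,.047)[:2];print("hub",c)
for n,u,v,z in [("idx",257,255,.042),("lug",245,230,.0705),("rider",170,150,.033)]:
    p=toz(f,u,v,z)[:2];d=p-c;print(n,p.round(4),np.hypot(*d).round(4),np.degrees(np.arctan2(d[1],d[0])))
print("button",toz(f,550,118,.05))
im=f["image"]
crop=im[65:285,135:355];cv2.imwrite("pics/w1c.png",cv2.resize(crop,(600,600),interpolation=cv2.INTER_CUBIC))
c=np.array([.515,-.091])
for th in [-8]:
  t=np.radians(th);er=np.array([np.cos(t),np.sin(t)]);et=np.array([-er[1],er[0]])
  p=c+.040*er+.035*et;print(p);goto(*p,.16,172)
```

```text
hub [ 0.51403991 -0.08892084]
idx [ 0.5833 -0.1003] 0.0701 -9.307097875390498
lug [ 0.5511 -0.0937] 0.0373 -7.405342922106091
rider [ 0.4635 -0.14  ] 0.0718 -134.7161397926941
button [0.55065256 0.18678308 0.05      ]
[ 0.55948178 -0.06190754]
t 1.87 pos [ 0.5655 -0.0366  0.2556] yaw 160.84 q [-0.27  0.41  1.25  0.    1.48 -1.51] F [ 0.3 -0.5 -0.8]
delta [-0.0027 -0.0259  0.0956] roll -11.157069201549547
```

View pics/w1c.png

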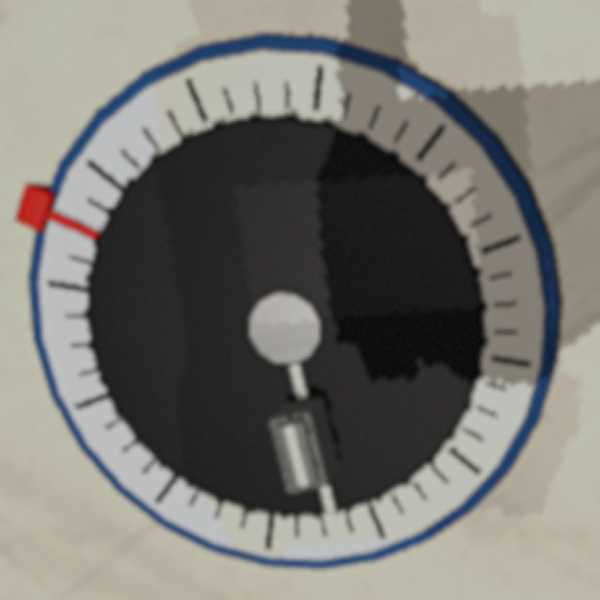

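Emit:
move_arm(
  deltas="-0.001 -0.008 0.02 -4; -0.002 -0.016 0.04 -8; -0.003 -0.026 0.065 -11; -0.003 -0.026 0.090 -11; -0.003 -0.026 0.115 -11; -0.003 -0.026 0.140 -11; -0.003 -0.026 0.160 -11; -0.003 -0.026 0.172 -11; -0.003 -0.026 0.178 -11; -0.003 -0.026 0.178 -11",
)

```text
time_s: 2.7
tool_pos: [0.5578, -0.0646, 0.0773]
tool_rot: [-0.254, -3.129, -0.001]
contact_force: [-0.3, -0.5, 0.1]
grip_width: 0.003
```

```bash
cat >> h.py <<'E'
C=np.array([.5145,-.0905])
def arc(th0,step,n=10,r=.040,t=.014,z=.078,yoff=180):
    "tool waypoints pushing lug so that its angle is th0+step*k"
    s=monitor.read_state();R=Ro.from_rotvec(s["tool_rot"]).as_matrix();p=np.array(s["tool_pos"])
    y0=np.degrees(np.arctan2(R[1,0],R[0,0]));out=[]
    for k in range(1,n+1):
        a=np.radians(th0+step*k);er=np.array([np.cos(a),np.sin(a)]);et=np.array([-er[1],er[0]])
        q=np.r_[C+r*er+t*et,z];d=R.T@(q-p)
        out.append("%.4f %.4f %.4f %.2f"%(*d,-((th0+step*k+yoff-y0+180)%360-180)))
    print("; ".join(out))
def pol():
    p=np.array(monitor.read_state()["tool_pos"])[:2]-C
    for th in (0,):pass
    print("r",np.hypot(*p).round(4),"ang",np.degrees(np.arctan2(p[1],p[0])).round(2))
E
python3 -c "
from h import *
goto(.564,-.037,.078,172);pol()
arc(-8+32,-3.8);arc(8,-6)
s,f=grab('wrist');save(f,'w2')"
```

```text
t 2.7 pos [ 0.5578 -0.0646  0.0773] yaw 170.73 q [-0.33  0.59  1.51 -0.    1.04 -1.74] F [-0.3 -0.5  0.1]
delta [-0.0017  0.0282 -0.0007] roll -1.2678253530182246
r 0.0505 ang 30.92
0.0106 -0.0007 -0.0007 -29.47; 0.0086 -0.0026 -0.0007 -25.67; 0.0067 -0.0047 -0.0007 -21.87; 0.0049 -0.0069 -0.0007 -18.07; 0.0033 -0.0091 -0.0007 -14.27; 0.0018 -0.0115 -0.0007 -10.47; 0.0005 -0.0140 -0.0008 -6.67; -0.0007 -0.0166 -0.0008 -2.87; -0.0016 -0.0192 -0.0008 0.93; -0.0024 -0.0219 -0.0008 4.73
0.0021 -0.0110 -0.0007 -11.27; 0.0000 -0.0150 -0.0008 -5.27; -0.0016 -0.0191 -0.0008 0.73; -0.0028 -0.0234 -0.0008 6.73; -0.0035 -0.0277 -0.0008 12.73; -0.0038 -0.0322 -0.0008 18.73; -0.0036 -0.0366 -0.0008 24.73; -0.0030 -0.0410 -0.0008 30.73; -0.0019 -0.0453 -0.0008 36.73; -0.0003 -0.0494 -0.0008 42.73
```

Emit:
move_arm(
  deltas="0.001 -0.007 0 -3; 0.001 -0.011 0 -2; 0 -0.015 0 -1; -0.0015 -0.019 0 1; -0.0028 -0.0234 0 7; -0.0035 -0.0277 0 13; -0.0038 -0.0322 0 19; -0.0036 -0.0366 0 25; -0.003 -0.041 0 31; -0.0019 -0.0453 0 37",
)

```text
time_s: 3.58
tool_pos: [0.5538, -0.1094, 0.0791]
tool_rot: [1.242, 2.883, 0.001]
contact_force: [2.3, 2.0, 1.0]
grip_width: -0.001
```

```bash
python3 -c "
from h import *
goto(.564,-.037,.078,172);pol()
arc(-46,-5)
s,f=grab('wrist');save(f,'w3')"
```

```text
t 3.58 pos [ 0.5538 -0.1094  0.0791] yaw 133.39 q [-0.41  0.59  1.5   0.    1.05 -1.16] F [2.3 2.  1. ]
delta [0.0456 0.0572 0.0012] roll -38.61280500263965
r 0.0436 ang -25.72
-0.0002 -0.0047 0.0011 4.39; -0.0010 -0.0083 0.0011 9.39; -0.0015 -0.0119 0.0011 14.39; -0.0016 -0.0156 0.0011 19.39; -0.0015 -0.0193 0.0011 24.39; -0.0010 -0.0230 0.0011 29.39; -0.0002 -0.0266 0.0011 34.39; 0.0009 -0.0301 0.0011 39.39; 0.0024 -0.0335 0.0011 44.39; 0.0041 -0.0368 0.0011 49.39
```

View pics/w3.png

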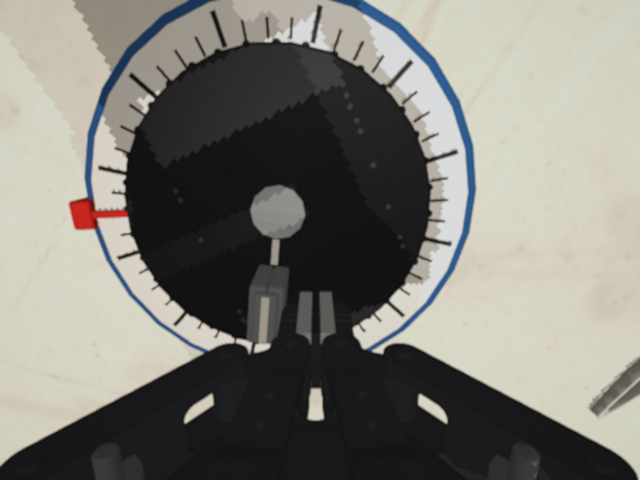

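The finger is pushing the lug's anticlockwise side. Hub at (277,212), lug cap centre at (264,318), line end at (253,348), rider tip at (129,213).

Run:
```python
from h import *
f=dict(np.load("w3.npz"))
h=toz(f,277,212,.047)[:2];print("hub",h)
# dial edge points at z=.042 (silhouette) -> centre
P=np.array([toz(f,u,v,.042)[:2] for u,v in [(126,180),(138,125),(200,60),(277,42),(350,68),(405,120),(430,190),(425,245),(145,270)]])
from scipy.optimize import least_squares
r=least_squares(lambda q:np.hypot(*(P-q[:2]).T)-q[2],[*h,.068]);print("fit",r.x,r.fun.round(4))
for c in (h,r.x[:2]):
  for n,u,v,z in [("lug",264,318,.0705),("linein",276,250,.042),("rider",129,213,.033),("clip",82,214,.034)]:
    d=toz(f,u,v,z)[:2]-c;print(n,np.hypot(*d).round(4),np.degrees(np.arctan2(d[1],d[0])).round(2))
```

```text
hub [ 0.51398424 -0.08923016]
fit [ 0.51525838 -0.0911139   0.06791627] [-0.0009  0.0004  0.0007  0.0008 -0.001  -0.0007  0.0001  0.0007  0.    ]
lug 0.0384 -52.55
linein 0.0188 -51.33
rider 0.0713 -133.99
clip 0.0928 -134.43
lug 0.0361 -52.34
linein 0.0165 -50.7
rider 0.0709 -135.79
clip 0.0924 -135.81
```

```bash
sed -i 's/t=.014/t=.0196/;s/^C=.*/C=np.array([.5147,-.0905])/' h.py; python3 -c "
from h import *
arc(-52.4,-5)"
```

```text
-0.0021 -0.0029 0.0011 10.43; -0.0030 -0.0067 0.0011 15.43; -0.0035 -0.0106 0.0011 20.43; -0.0038 -0.0145 0.0011 25.43; -0.0036 -0.0183 0.0011 30.43; -0.0032 -0.0222 0.0011 35.43; -0.0024 -0.0260 0.0011 40.43; -0.0013 -0.0297 0.0011 45.43; 0.0002 -0.0333 0.0011 50.43; 0.0019 -0.0368 0.0010 55.43
```

Emit:
move_arm(
  deltas="-0.002 -0.003 0 7; -0.003 -0.0067 0 14; -0.0035 -0.0106 0 20; -0.0038 -0.0145 0 25; -0.0036 -0.0183 0 30; -0.0032 -0.0222 0 35; -0.0024 -0.026 0 40; -0.0013 -0.0297 0 45; 0.0002 -0.0333 0 50; 0.0019 -0.0368 0 55",
)

```text
time_s: 4.47
tool_pos: [0.5263, -0.1345, 0.0792]
tool_rot: [2.428, 1.988, 0.002]
contact_force: [3.6, -2.5, -0.4]
grip_width: 0.002
```

```bash
python3 -c "
from h import *
goto(.564,-.037,.078,172);pol()
s=monitor.read_state();d=s['tool_pos'][:2]-C;r=np.hypot(*d);th=np.degrees(np.arctan2(d[1],d[0])-np.arcsin(.0196/r));print('lug est',th)
arc(th,-2.5)"
```

```text
t 4.47 pos [ 0.5263 -0.1345  0.0792] yaw 78.63 q [-0.47  0.56  1.57 -0.    1.01 -0.27] F [ 3.6 -2.5 -0.4]
delta [0.103  0.0178 0.0011] roll -93.3733191213621
r 0.0455 ang -75.26
lug est -100.78887192133797
0.0002 -0.0018 0.0012 1.92; -0.0006 -0.0036 0.0012 4.42; -0.0012 -0.0054 0.0012 6.92; -0.0018 -0.0072 0.0012 9.42; -0.0024 -0.0091 0.0012 11.92; -0.0028 -0.0110 0.0012 14.42; -0.0031 -0.0129 0.0012 16.92; -0.0034 -0.0148 0.0012 19.42; -0.0036 -0.0168 0.0011 21.92; -0.0037 -0.0187 0.0011 24.42
```

Emit:
move_arm(
  deltas="0 -0.002 0 2; -0.0006 -0.0036 0 4; -0.0012 -0.0054 0 7; -0.0018 -0.0072 0 9; -0.0024 -0.0091 0 12; -0.0028 -0.011 0 14; -0.0031 -0.0129 0 17; -0.0034 -0.0148 0 19; -0.0036 -0.0168 0 22; -0.0036 -0.0168 0 22",
)

```text
time_s: 5.3
tool_pos: [0.5086, -0.1345, 0.0791]
tool_rot: [2.762, 1.492, 0.001]
contact_force: [1.4, -2.8, 1.4]
grip_width: 0.001
```

```bash
python3 -c "
from h import *
goto(.564,-.037,.078,172);pol()
s,f=grab('wrist');save(f,'w4');cv2.imwrite('pics/w4c.png',cv2.resize(f['image'][120:380,50:370],(800,650),interpolation=cv2.INTER_CUBIC)[:600])"
```

```text
t 5.3 pos [ 0.5086 -0.1345  0.0791] yaw 56.76 q [-0.48  0.54  1.61 -0.    0.99  0.1 ] F [ 1.4 -2.8  1.4]
delta [ 0.1119 -0.0071  0.0011] roll -115.23834821069067
r 0.0444 ang -97.88
```

View pics/w4c.png

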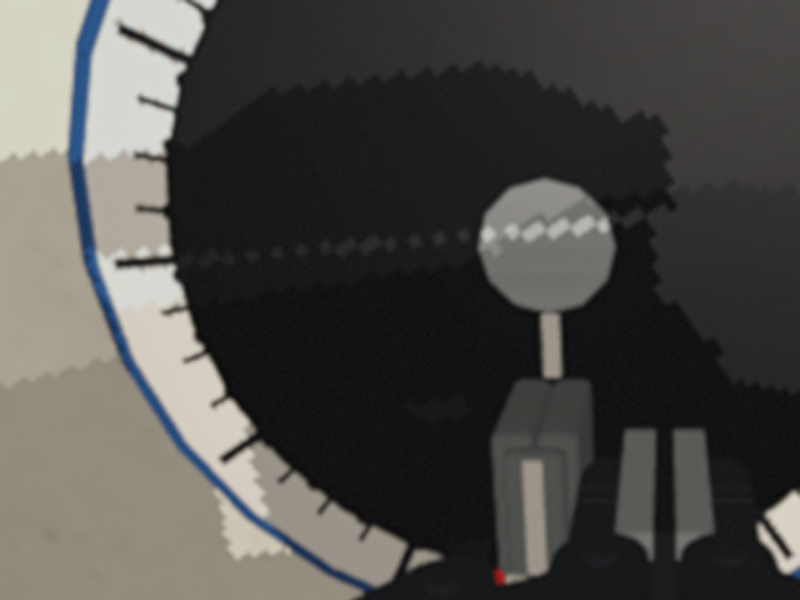

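The crop shows the hub at full-frame (268.8,218), lug cap centre at about (263.6,326), inner line at (270.4,258), and the rider just visible beside the lug at (249.6,351).

Run:
```python
from h import *
f=dict(np.load("w4.npz"));s=monitor.read_state();print(s["time_s"],s["tool_pos"])
print("hub",toz(f,268.8,218,.047)[:2])
for n,u,v,z in [("lug",263.6,326,.0705),("linein",270.4,258,.042),("line end",260,351,.042),("rider",249.6,351,.033)]:
    d=toz(f,u,v,z)[:2]-C;print(n,np.hypot(*d).round(4),np.degrees(np.arctan2(d[1],d[0])).round(2))
d=s['tool_pos'][:2]-C;r=np.hypot(*d);th=np.degrees(np.arctan2(d[1],d[0])-np.arcsin(.0196/r));print('lug est',th)
arc(-124,-1.5,n=8)
```

```text
5.35 [ 0.50867734 -0.13436481  0.07902096]
hub [ 0.51528358 -0.08947066]
lug 0.0379 -124.33
linein 0.0188 -125.38
line end 0.0685 -129.7
rider 0.0755 -134.57
lug est -124.09250736396432
-0.0007 -0.0010 0.0010 2.41; -0.0012 -0.0021 0.0010 3.91; -0.0016 -0.0032 0.0010 5.41; -0.0020 -0.0043 0.0010 6.91; -0.0024 -0.0054 0.0010 8.41; -0.0027 -0.0065 0.0010 9.91; -0.0030 -0.0076 0.0010 11.41; -0.0033 -0.0087 0.0010 12.91
```

Emit:
move_arm(
  deltas="-0.0004 -0.001 0 2; -0.001 -0.002 0 4; -0.0016 -0.0032 0 5; -0.002 -0.0043 0 6; -0.002 -0.0043 0 6; -0.001 0.003 0 6; 0 0.015 0 6; 0 0.022 -0.01 6; 0 0.022 -0.045 6; 0 0.022 -0.08 6",
)

```text
time_s: 6.18
tool_pos: [0.5262, -0.1455, 0.1579]
tool_rot: [-2.833, -1.349, 0.005]
contact_force: [0.4, -0.6, 0.7]
grip_width: 0.001
```

Emit:
move_arm(
  deltas="-0.02 0.01 -0.03 0; -0.04 0.02 -0.05 0; -0.05 0.03 -0.05 0; -0.05 0.03 -0.05 0; -0.05 0.03 -0.05 0; -0.05 0.03 -0.05 0; -0.05 0.03 -0.05 0; -0.05 0.03 -0.05 0; -0.05 0.03 -0.05 0; -0.05 0.03 -0.05 0",
)

```text
time_s: 7.02
tool_pos: [0.5183, -0.203, 0.2081]
tool_rot: [-2.836, -1.35, 0.0]
contact_force: [-0.3, 0.1, -0.4]
grip_width: 0.001
```

```bash
python3 -c "
from h import *
s,f=grab('wrist');save(f,'w5');goto(*C,.08,50)
u,v=proj(f,[*C,.042]).astype(int);print(u,v)
x=max(0,min(440,u-100));y=max(0,min(330,v-75));print(x,y)
cv2.imwrite('pics/w5c.png',cv2.resize(f['image'][y:y+150,x:x+200],(800,600),interpolation=cv2.INTER_CUBIC))"
```

```text
t 7.07 pos [ 0.5183 -0.2032  0.2082] yaw 50.9 q [-0.59  0.43  1.36  0.    1.35  0.1 ] F [-1.  -0.5  0.1]
delta [ 0.0851 -0.0738  0.1282] roll 0.8962170659729338
217 124
117 49
```

View pics/w5c.png

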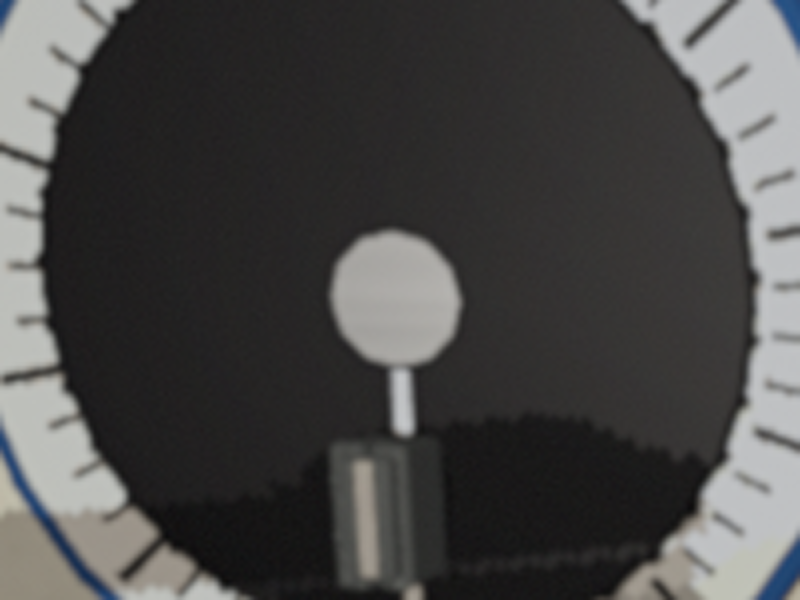

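The hub is at (216,124) and the lug is below it. The crop cut off the line end, so I crop lower.

```bash
python3 -c "
import cv2
i=cv2.imread('pics/w5.png');cv2.imwrite('pics/w5d.png',cv2.resize(i[115:235,140:300],(800,600),interpolation=cv2.INTER_CUBIC))"
```

```text
(no output)
```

View pics/w5d.png

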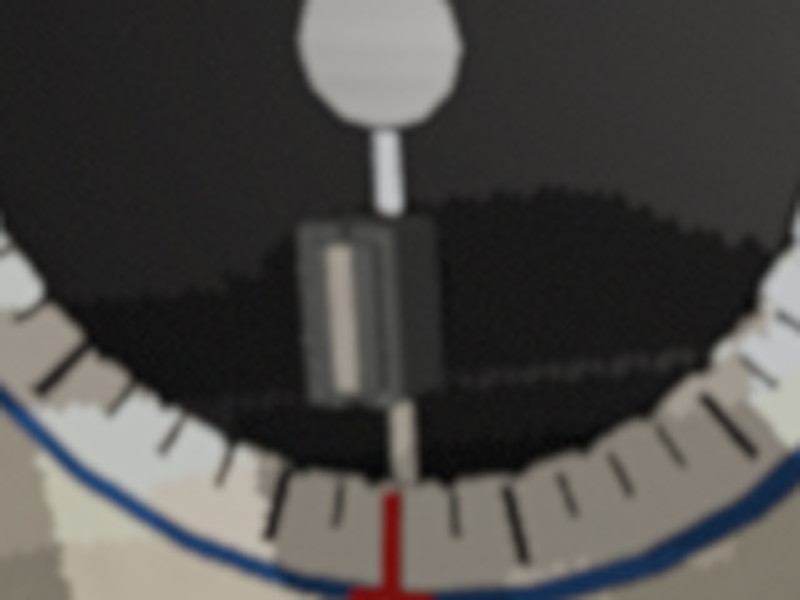

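Index line: inner (386,130) to outer (405,478) in the crop, i.e. (217.2,141) to (221,210.6). Rider tip at (218.4,213.6), clip end at (218.2,233).

Run:
```python
from h import *
f=dict(np.load("w5.npz"));sc=lambda u,v:(140+u/5,115+v/5)
dial=[(20,300),(88,345),(150,395),(240,450),(340,475),(440,485),(520,472),(600,440),(700,370),(760,305)]
from scipy.optimize import least_squares
up=[(117+a/4,49+b/4) for a,b in [(45,200),(60,130),(85,65),(650,30),(700,90),(728,150),(745,210),(752,290),(745,400)]]
P=np.array([toz(f,*q,.042)[:2] for q in up+[sc(*q) for q in dial]])
r=least_squares(lambda q:np.hypot(*(P-q[:2]).T)-q[2],[*C,.068],loss="soft_l1",f_scale=.001);print("fit",r.x.round(4),r.fun.round(4))
pi=[toz(f,*sc(u,v),.042)[:2] for u,v in [(386,130),(405,478)]];d=pi[1]-pi[0];print("line dir",np.degrees(np.arctan2(d[1],d[0])))
for c in (C,r.x[:2],toz(f,*sc(380,45),.047)[:2]):
  print(c)
  for n,u,v,z in [("idx",405,478,.042),("lug",341,318,.0705),("rider",392,493,.033),("riderout",391,590,.033)]:
    d=toz(f,*sc(u,v),z)[:2]-c;print(" ",n,np.hypot(*d).round(4),np.degrees(np.arctan2(d[1],d[0])).round(2))
```

```text
fit [ 0.5143 -0.0905  0.0677] [-0.0005 -0.0004  0.     -0.0002  0.0007  0.0004 -0.     -0.0008  0.0001
  0.0039  0.0002 -0.0002  0.0004 -0.0006 -0.     -0.0001 -0.0004 -0.0002
  0.0006]
line dir -130.36467550611232
[ 0.5147 -0.0905]
  idx 0.0667 -131.05
  lug 0.038 -132.03
  rider 0.0713 -134.81
  riderout 0.0882 -134.68
[ 0.51433926 -0.0905139 ]
  idx 0.0664 -130.83
  lug 0.0377 -131.63
  rider 0.0711 -134.61
  riderout 0.088 -134.52
[ 0.5148755  -0.09079579]
  idx 0.0666 -131.34
  lug 0.0379 -132.52
  rider 0.0712 -135.07
  riderout 0.0882 -134.89
```

The index needs about 3.5° more clockwise. I go back down on the same side for a short, slow push.

Run:
```python
from h import *
arc(-131,0,n=1,t=.042,z=.2);arc(-131,0,n=1,t=.042);arc(-131,0,n=1,t=.026);arc(-131.9,-.7,n=4)
```

```text
0.0438 -0.0332 0.0082 1.90
0.0438 -0.0332 0.1302 1.90
0.0443 -0.0492 0.1302 1.90
0.0440 -0.0567 0.1302 3.50; 0.0438 -0.0572 0.1302 4.20; 0.0436 -0.0577 0.1302 4.90; 0.0434 -0.0582 0.1302 5.60
```

Emit:
move_arm(
  deltas="0.022 -0.016 0.004 1; 0.044 -0.033 0.02 2; 0.044 -0.033 0.055 2; 0.044 -0.033 0.09 2; 0.044 -0.033 0.118 2; 0.044 -0.033 0.130 2; 0.044 -0.038 0.130 2; 0.044 -0.045 0.130 2; 0.044 -0.051 0.130 2; 0.044 -0.053 0.130 2",
)

```text
time_s: 7.9
tool_pos: [0.5045, -0.1353, 0.0796]
tool_rot: [2.859, 1.3, 0.001]
contact_force: [0.2, -0.2, -0.2]
grip_width: 0.0
```

Run:
```python
from h import *
goto(*C,.078,49);arc(-131.9,-.7,n=5)
```

```text
t 7.9 pos [ 0.5045 -0.1353  0.0796] yaw 48.89 q [-0.49  0.53  1.62  0.    0.98  0.23] F [ 0.2 -0.2 -0.2]
delta [ 0.0404 -0.0217  0.0016] roll -0.10803677586497429
-0.0001 -0.0032 0.0016 1.49; -0.0003 -0.0037 0.0016 2.19; -0.0005 -0.0042 0.0016 2.89; -0.0007 -0.0047 0.0016 3.59; -0.0009 -0.0052 0.0016 4.29
```

Free so far. Next is a slow push, then I watch the force and the position reached.

Emit:
move_arm(
  deltas="0 -0.001 0 0; 0 -0.002 0 0; 0 -0.0025 0 0; 0 -0.003 0 0; -0.0002 -0.0035 0 1; -0.0004 -0.004 0 1; -0.0005 -0.0043 0 2; -0.0006 -0.0046 0 2; -0.0006 -0.0046 0 2; -0.0006 -0.0046 0 2",
)

```text
time_s: 8.73
tool_pos: [0.5012, -0.1334, 0.0784]
tool_rot: [2.882, 1.249, 0.0]
contact_force: [2.0, -0.8, 1.2]
grip_width: -0.004
```

Run:
```python
from h import *
goto(*C,.078,49);s,f=grab('wrist');save(f,'w6')
d=s['tool_pos'][:2]-C;r=np.hypot(*d);th=np.degrees(np.arctan2(d[1],d[0])-np.arcsin(.0196/r));print('lug est',th)
```

```text
t 8.73 pos [ 0.5012 -0.1334  0.0784] yaw 46.87 q [-0.49  0.53  1.63 -0.    0.97  0.26] F [ 2.  -0.8  1.2]
delta [ 0.0406 -0.0195  0.0004] roll -2.1303745781878547
lug est -133.3102037955518
```

Emit:
move_arm(
  deltas="0 0.004 0 0; 0 0.014 0 0; 0 0.024 -0.005 0; 0 0.024 -0.04 0; 0 0.024 -0.08 0; -0.02 0.034 -0.12 0; -0.045 0.044 -0.14 0; -0.062 0.054 -0.14 0; -0.062 0.054 -0.14 0; -0.062 0.054 -0.14 0",
)

```text
time_s: 9.62
tool_pos: [0.4976, -0.2157, 0.2178]
tool_rot: [-2.882, -1.246, 0.001]
contact_force: [-0.1, 0.4, -0.8]
grip_width: -0.0
```

```bash
python3 -c "
from h import *
s,f=grab('wrist');save(f,'w7');goto(*C,.08,50)
u,v=proj(f,[.4895,-.116,.042]).astype(int);x,y=u-80,v-60;print(x,y)
cv2.imwrite('pics/w7c.png',cv2.resize(f['image'][y:y+120,x:x+160],(800,600),interpolation=cv2.INTER_CUBIC))"
```

```text
t 9.67 pos [ 0.4977 -0.215   0.2175] yaw 46.84 q [-0.63  0.4   1.38  0.    1.36  0.13] F [-1.2  0.6  0.2]
delta [ 0.1024 -0.0724  0.1377] roll -3.1609436423728425
142 88
```

View pics/w7c.png

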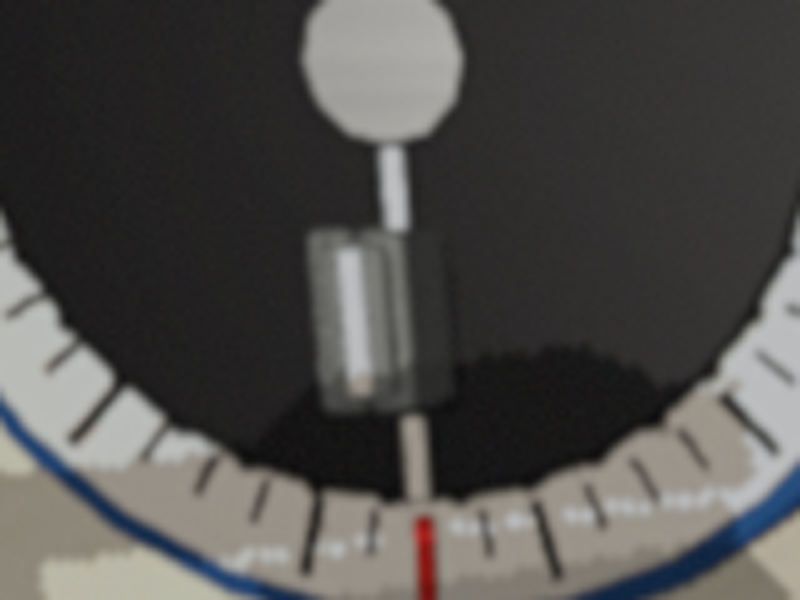

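Index line: (390,145) to (420,498) in the crop. Rider: (425,518) to (427,595). Crop origin is (142,88) at 5x.

Run:
```python
from h import *
f=dict(np.load("w7.npz"));sc=lambda u,v:(142+u/5,88+v/5)
pi=[toz(f,*sc(u,v),.042)[:2] for u,v in [(390,145),(420,498)]];d=pi[1]-pi[0];print("line dir",np.degrees(np.arctan2(d[1],d[0])))
for c in (C,toz(f,*sc(383,60),.047)[:2]):
  print(c)
  for n,u,v,z in [("idx",420,498,.042),("lug",353,318,.0705),("rider",425,518,.033),("riderout",427,595,.033)]:
    d=toz(f,*sc(u,v),z)[:2]-c;print(" ",n,np.hypot(*d).round(4),np.degrees(np.arctan2(d[1],d[0])).round(2))
goto(.5515,.186,.2175,47)
```

```text
line dir -132.45256666143828
[ 0.5147 -0.0905]
  idx 0.0671 -133.34
  lug 0.0374 -134.43
  rider 0.0717 -134.67
  riderout 0.085 -134.85
[ 0.51468383 -0.09090741]
  idx 0.0668 -133.57
  lug 0.0371 -134.85
  rider 0.0714 -134.89
  riderout 0.0847 -135.03
t 9.67 pos [ 0.4977 -0.215   0.2175] yaw 46.84 q [-0.63  0.4   1.38  0.    1.36  0.13] F [-1.2  0.6  0.2]
delta [ 0.3293 -0.2351  0.0006] roll -0.16094364237284253
```

The index is at about -133.4°, and the rider at about -134.8°, so about 1.3° apart against 3.75° allowed. That's within tolerance, so on to the button.

Emit:
move_arm(
  deltas="0.03 -0.021 0 0; 0.06 -0.043 0 0; 0.09 -0.064 0 0; 0.12 -0.086 0 0; 0.15 -0.107 0 0; 0.18 -0.129 0 0; 0.21 -0.15 0 0; 0.235 -0.168 0 0; 0.25 -0.18 0 0; 0.25 -0.18 0 0",
)

```text
time_s: 10.5
tool_pos: [0.5368, 0.0946, 0.2174]
tool_rot: [-2.877, -1.256, 0.003]
contact_force: [-0.6, -0.7, 0.4]
grip_width: -0.001
```

Run:
```python
from h import *
s,f=grab('wrist');save(f,'w8')
m=cv2.inRange(cv2.cvtColor(f["image"],cv2.COLOR_BGR2HSV),(50,90,40),(80,255,255))
n,_,st,ce=cv2.connectedComponentsWithStats(m)
for i in range(1,n):
    if st[i,4]>80:print(st[i],ce[i].round(1),toz(f,*ce[i],.05).round(4))
print(proj(f,[.5515,.186,.05]))
goto(.5515,.186,.2175,47)
a=dict(np.load("scene.npz"));b=dict(np.load("side.npz"))
for z in (.04,.045,.05,.055,.06):print(z,toz(a,400.7,285.5,z)[:2].round(4),toz(b,324,200,z)[:2].round(4))
```

```text
[391   0  25   5  82] [402.6   1.3] [0.6944 0.1749 0.05  ]
[ 223  109   48   50 1866] [246.5 133.7] [0.5511 0.1876 0.05  ]
[   0  233   40   44 1425] [ 17.7 254.2] [0.3382 0.2518 0.05  ]
[158 243  30  28 653] [172.7 256.5] [0.4334 0.161  0.05  ]
[129 346  29  25 565] [143.  358.1] [0.3369 0.1145 0.05  ]
[248.34996386 135.01720375]
t 10.55 pos [0.5369 0.0926 0.2174] yaw 47.12 q [-0.05  0.4   1.38  0.    1.36  0.7 ] F [ 0.2  0.1 -0.2]
delta [ 0.0784 -0.0528 -0.0001] roll 0.1188509283361725
0.04 [0.5469 0.1852] [0.5534 0.1948]
0.045 [0.5493 0.1859] [0.5534 0.1883]
0.05 [0.5517 0.1865] [0.5535 0.1818]
0.055 [0.5541 0.1871] [0.5536 0.1754]
0.06 [0.5565 0.1878] [0.5536 0.1689]
```

View pics/w8.png

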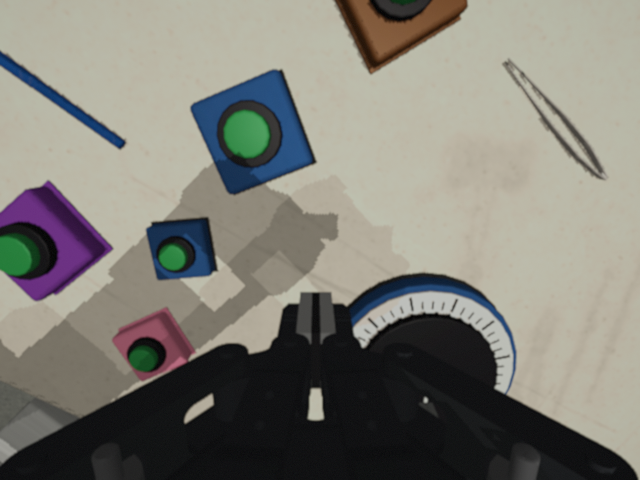

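The view shows the chosen large blue pod with its button at (246,133), which agrees with (0.551,0.187). I go above it and descend to about 10 mm over the top.

Emit:
move_arm(
  deltas="0.027 -0.018 0 0; 0.054 -0.036 0.01 0; 0.079 -0.0535 0.03 0; 0.079 -0.0535 0.06 0; 0.079 -0.0535 0.09 0; 0.079 -0.0535 0.115 0; 0.079 -0.0535 0.126 0; 0.079 -0.0535 0.130 0; 0.079 -0.0535 0.130 0; 0.079 -0.0535 0.130 0",
)

```text
time_s: 11.38
tool_pos: [0.5529, 0.184, 0.0889]
tool_rot: [2.883, 1.249, 0.001]
contact_force: [0.8, 0.1, -0.4]
grip_width: 0.004
```

Emit:
move_arm(
  deltas="0 0 0.002 0; 0 0 0.004 0; 0 0 0.006 0; 0 0 0.008 0; 0 0 0.010 0; 0 0 0.012 0; 0 0 0.013 0; 0 0 0.013 0; 0 0 0.013 0; 0 0 0.013 0",
)

```text
time_s: 12.22
tool_pos: [0.5526, 0.1843, 0.0755]
tool_rot: [2.882, 1.249, 0.0]
contact_force: [-0.4, -0.8, 3.3]
grip_width: 0.002
```

Emit:
move_arm(
  deltas="0 0 0.0005 0; 0 0 0.001 0; 0 0 0.0015 0; 0 0 0.002 0; 0 0 0.0025 0; 0 0 0.003 0; 0 0 0.003 0; 0 0 0.003 0; 0 0 0.003 0; 0 0 0.003 0",
)

```text
time_s: 13.05
tool_pos: [0.5527, 0.1843, 0.0724]
tool_rot: [2.882, 1.249, 0.0]
contact_force: [-1.2, 0.1, 5.4]
grip_width: 0.0
```

Emit:
move_arm(
  deltas="0 0 0.0005 0; 0 0 0.001 0; 0 0 0.0015 0; 0 0 0.002 0; 0 0 0.0025 0; 0 0 0.003 0; 0 0 0.003 0; 0 0 0.003 0; 0 0 0.003 0; 0 0 0.003 0",
)

```text
time_s: 13.88
tool_pos: [0.5527, 0.1843, 0.0708]
tool_rot: [2.882, 1.249, 0.002]
contact_force: [-5.2, -1.4, 17.4]
grip_width: -0.0
```

It reached the bottom stop: 17 N, and the tool stopped short of its command, so the button is fully down. I release and lift to a place that sees the dial and the button.

Emit:
move_arm(
  deltas="0 0 -0.01 0; 0 0 -0.03 0; 0 0 -0.06 0; 0 0 -0.09 0; 0 0 -0.12 0; -0.03 0.025 -0.145 0; -0.06 0.05 -0.145 0; -0.09 0.07 -0.145 0; -0.09 0.07 -0.145 0; -0.09 0.07 -0.145 0",
)

```text
time_s: 14.72
tool_pos: [0.542, 0.0692, 0.2142]
tool_rot: [-2.884, -1.245, 0.001]
contact_force: [-0.8, 0.3, 0.1]
grip_width: 0.001
```

```bash
python3 -c "
from h import *
_,a=grab('scene');_,b=grab('side');_,w=grab('wrist');save(a,'sc2');save(b,'sd2');save(w,'w9');goto(*C,.08,50)
o=lambda i,x,y:cv2.resize(i[y:y+100,x:x+130],(400,300),interpolation=cv2.INTER_CUBIC)
S=cv2.imread('pics/scene.png')
cv2.imwrite('pics/fin.png',np.vstack([np.hstack([o(a['image'],250,165),o(b['image'],240,230)]),np.hstack([cv2.resize(a['image'],(400,300)),cv2.resize(w['image'],(400,300))])]))
for x,y,n in [(255,295,'tweez'),(440,275,'pen'),(425,325,'bowl'),(190,160,'rong')]:
  print(n,cv2.absdiff(S,a['image'])[y:y+45,x:x+65].mean())"
```

```text
t 14.87 pos [0.5422 0.0716 0.214 ] yaw 46.92 q [-0.09  0.41  1.38  0.    1.35  0.67] F [-0.3  0.5 -0.1]
delta [-0.1372  0.0907  0.134 ] roll -3.075796535360894
tweez 5.530826210826211
pen 5.367749287749287
bowl 4.895156695156695
rong 5.374245014245014
```

View pics/fin.png

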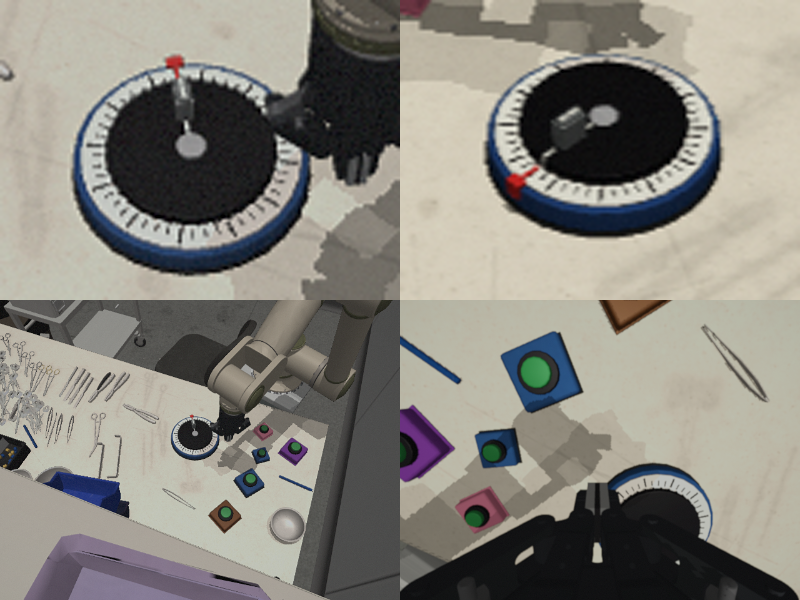

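The side view shows the white line running straight into the red pointer, near crop (545,160). The button is up, the loose things are unmoved, and the arm is clear of everything.

```bash
python3 -c "
from bench import robot
print(robot.hand_in())"
```

```text
the job is handed in; nothing more can be done
None
```

I turned the dial to the red rider, then pressed and released the green button. The job was handed in at about 15 s of robot time, well under the 51 s limit.

- **Dial:** With the gripper shut, I pushed the lug's anticlockwise side about 125° clockwise, then gave it one short corrective push. In the close wrist view the index line's outer end read about -133.4° and the rider about -134.8°. That is about 1.3° apart, against an allowed 3.75°.
- **Disagreement in that check:** The lug top read -134.4°, while the line's own direction read -132.5°. That direction is about 2.2° from the rider, still inside the limit.
- **Button:** I pressed the large blue pod's button to its stop, with about 17 N at the wrist. After I let go, it appeared to be up again in the last picture.
- **Final view:** The side camera showed the white line running into the red pointer. The pen, bowl, tweezers and rongeur looked unmoved, and the arm was touching nothing.

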